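# Close and clamp a mug-handle casting mould

### The job

Get the mug-handle mould ready for pouring: gently set its plaster top half, the block with the pour hole, squarely onto the bottom half in the casting jig so that the keys engage and the two faces close flush, with the pour hole at the end away from the toggle clamp. Then throw the red clamp handle all the way over until it snaps past centre and the clamp holds the mould shut. Leave the sprig mould, the pots and the tools where they are.

Things in the scene. Friction and masses are not known exactly. Their poses are not given: they have to be found in the camera images.
- top_center (a point): Centre, half-way up, of the mould's top half: a loose off-white plaster block 120 x 60 x 34 mm, about 0.3 kg, with a 20 mm pour hole near one end and two blue lines round each long side near the other. Lies face down on the ware board. x: along its length from pour-hole end to blue-line end; y: across the 60 mm width, to be grasped across it; z up.
- mould_top: The same top half; origin at the centre of its underside, 17 mm below top_center, same axes. It and the smaller sprig mould lie side by side on the ware board (18 mm thick), either one nearer the robot. Plaster chips if dropped or knocked hard.
- socket0 (a point): Mouth of the first key socket in the underside of the top half (round, 18 mm across, 6.5 mm deep), at x -46, y 0 mm in the block's frame (pour-hole end).
- socket1 (a point): Mouth of the second key socket in the underside of the top half (same size), at x +46, y +14 mm in the block's frame (blue-line end). The keys fit only one way round.
- bottom_face (a point): Centre of the joint face, 49 mm above the table, of the mould's bottom half: an equal plaster block, loose (0.28 kg) between four low corner locators (10 mm high, 1.5 mm play) on the casting jig, a C-shaped cavity in its face. x: along its length towards the clamp; z up. Mould shut: top_center stands 17 mm above this point and the two halves' axes are parallel.
- mould_bottom: The same bottom half; origin at the centre of its underside, 34 mm below bottom_face, same axes.
- key0 (a point): Foot of the first key, a cone 16 mm wide at its foot, 9 mm at its tip, 5 mm high, on the bottom half's joint face at x -46, y 0 mm (end away from the clamp). socket0 goes over it; mould shut, the two points coincide.
- key1 (a point): Foot of the second key, the same cone, at x +46, y +14 mm (clamp end). socket1 goes over it.
- seat (a point): Point on the casting jig's plywood base (fixed, 260 x 100 x 15 mm) under the mould's centre, 15 mm above the table. The jig's x axis runs along the mould's length towards the toggle clamp; z up.
- handle_pivot (a point): Axle of the toggle clamp's handle, 166 mm from the mould's centre along the jig's x, 101 mm above the table; axes as the jig's. Steel clamp on a wooden riser: its arm, 128 mm long, pivots 54 mm nearer the mould and is linked to the handle. Open, the arm stands nearly upright, its end 230 mm above the table, its pad ending 64 mm short of the mould's centre line, 200 mm up.
- handle_grip (a point): Point on the handle's centre line, 115 mm out from the axle and 20 mm short of its end. The red grip is a round bar 20 mm in diameter, from 60 to 135 mm out. The handle swings in the upright plane along the jig's x. This point's x axis runs outwards along the handle.
- clamp_handle (a joint): Handle turn, rad. 0 open: handle rising 1.10 (63 deg) above level, leaning away from the mould; starts 0 to 0.12 and stays. Grows as it is pushed away from the mould and down; rise = 1.10 - value. Past 0.25 it drops by itself till the pad rests on a shut mould at 0.8; then it resists (5 to 10 N at the grip) and tends to spring back; centre 0.98; past that it snaps to its stop at 1.10: level, locked.
- clamp_pad: The clamp's black rubber pad, 24 mm in diameter, at the end of the arm. Origin at the centre of its pressing face. As the handle goes over, the arm swings the pad down onto the middle of the top half; locked, it presses there with about 25 N.
- sprig_mould: Bystander: a smaller plaster block 90 x 64 x 26 mm with a flower pressed in its top and no hole, on the ware board. Origin at the centre of its underside.
- glazed_bowl: Bystander: white bowl, 124 mm wide, 52 mm high. Origin at the centre of its underside.
- slip_jug: Bystander: white mug-shaped jug, 90 mm wide, 120 mm high. Origin at the centre of its underside.
- bisque_cup: Bystander: terracotta-coloured cup without handle, 80 mm wide, 85 mm high. Origin at the centre of its underside.
- slip_mug: Bystander: terracotta mug, 80 mm wide, 90 mm high, beside the ware board. Origin at the centre of its underside.
- glaze_brush: Bystander: brush 190 mm long with a wooden handle, lying on the table near the robot. Origin at the middle of its underside.
- loop_tool: Bystander: clay loop tool 170 mm long with a dark wooden handle, lying on the table near the robot. Origin at the middle of its handle.
Mind the look-alikes: they are no part of the job. What is shaped like the mould_bottom but purple or yellow is not meant.

How it is judged (in metres and radians):
On the way, in this order (a step that is already met when the one before it is completed fails the run):
1. The top half sits on the bottom half in the jig with both keys engaged and the faces closed, let go by the gripper, the clamp still open (distance between socket0 and key0 below 0.0035 m and distance between socket1 and key1 below 0.0035 m and distance between mould_bottom and seat below 0.005 m and contact force between the fingers and mould_top below 0.1 N and value of joint clamp_handle below 0.6 rad), for 0.2 s.
2. The clamp handle is past centre at its stop and the pad presses the mould shut (distance between socket0 and key0 below 0.0035 m and distance between socket1 and key1 below 0.0035 m and distance between mould_bottom and seat below 0.005 m and value of joint clamp_handle above 1.06 rad and contact force between clamp_pad and mould_top above 15 N), for 0.2 s.
At the end, for the whole second after the job is handed in: Each socket of the top half coincides with its key within 3.5 mm (shut, right way round), the bottom half within 5 mm of its place in the jig, top half level and at rest, handle past centre at its stop (joint above 1.06 of 1.10), pad pressing the top half with more than 15 N (all of step 2 and linear speed of mould_top below 0.02 m/s and angle between mould_top's own z axis and vertical below 0.05 rad); the robot touches nothing.
It fails at once if the top half is dropped: falls free of the fingers faster than 0.5 m/s (more than about 12 mm) (contact force between the fingers and mould_top below 0.05 N and linear speed of mould_top above 0.5 m/s).
It fails at once if the two halves are knocked together with more than 60 N before the clamp bears on them (contact force between clamp_pad and mould_top below 1 N and contact force between mould_top and mould_bottom above 60 N).
It fails at once if the sprig mould, a pot or a tool is moved by more than 30 mm (distance of any of sprig_mould, glazed_bowl, slip_jug, bisque_cup, slip_mug, glaze_brush, loop_tool from where it was at the start of the episode above 0.03 m).
It also fails if it takes over 61 s, if anything falls off the work surface, if the arm or the gripper's body presses on something with over 40 N, if the wrist force passes 120 N, or if a joint passes its speed limit or range.

### The arm

A 7-joint arm with a two-finger parallel gripper is mounted at the origin on the work surface. World frame = base frame: x ahead of the robot, y to its left, z up, the work surface at z = 0. Lengths are in mm, angles in rad, forces in N, time in s.
With the tool pointing down it reaches from about 400 to 875 mm from the base axis. Payload 4.4 kg.
Tool frame: the origin (TCP) lies on the centre line of the jaws, within the pads' length; the fingertips stand 19 mm ahead of it and the grasp point (between the pads) is the TCP; z points along the fingers, y is the line along which they close (so a half turn about z gives the same grasp; the last joint's range is limited). The gripper opens to 85 mm and grips with 20 to 120 N. Pads are 22 mm wide; open, the fingers measure 114 mm over their backs; the gripper's body (76 mm by 85 mm) begins 54 mm behind the grasp point. The pads swing forward as they close: fully open they stand 13 mm farther back than shut.
Start: joints at [-0.066, 0.628, 0.038, 1.517, -0.027, 0.996, -0.02], TCP at [650.013, 0.026, 250.313] pointing down, gripper open.
Joint ranges: [-3.06, 3.06], [-0.37, 2.12], [-1.25, 1.32], [0.18, 2.47], [-1.1, 4.24], [0.23, 1.98], [-2.94, 2.94]. Speed limits (rad/s): [2.57, 2.57, 3.14, 3.14, 3.14, 3.14, 3.14].

### API

Orientations are given as [roll, pitch, yaw] about the fixed x, y, z axes, in that order (R = Rz(yaw) Ry(pitch) Rx(roll)).
In Python, from cell import ctrl, viewer, silhouettes gives the robot as it stands.
- The arm moves only by the shell command python3 -m creep 'ROWS'. ROWS is JSON, a list of rows, each an object with "jaw": the gripper command: -1 is shut, 1 is fully open, values between are in proportion; "xyz": the shift along the tool's x, y, z in mm, a list of three; "angular": the turn, a rotation vector about the tool's x, y, z in rad, a list of three. In form: [{"jaw": jaw, "xyz": [tx, ty, tz], "angular": [rx, ry, rz]}, ...]. A call has 1 to 12 rows; each row is the pose to reach, as a shift and turn from the pose commanded when the call began, along the tool's axes at that moment; what a row does not reach only later rows make up. A row lasts 1/8 s, in which the tool goes at most 62.5 mm and 10.7 degrees, less where a joint would pass 70% of its speed; a pose out of reach is approached as far as the arm can. A call with a gripper value outside its range is refused whole. The fingers move at their own pace and stop on an object; the grip force is fixed at half the most. Time passes only in rows, so rows that repeat a pose let the fingers close. It gives the time, the measured TCP pose, the force, the opening and the grip force at its end, in the units of the state.
- ctrl.read_state(): the state, without advancing time (a new reading comes with each control period).
- viewer.get_image(name): name is "scene" or "side" or "wrist"; returns (picture, depth): 480x640x3 uint8, red, green, blue; 480x640 float32, mm along the optical axis (not along the pixel's ray), 0 where there is no reading.
- viewer.camera_model(name): a dict with "fx", "fy", "cx", "cy" (pixels), "T" (4x4, takes a point from camera to world coordinates). Camera axes: x right, y down, z forward; pixel columns grow to the right and rows downward; lengths in mm; the calibration is good to about 2 mm. A picture is of the moment at which its call begins: read the wrist's pose just before it. camera_model takes no time and is no camera call; for the wrist camera it gives the pose at the moment of the call.
- ctrl.finish_job(): hands the job in; it is judged then, once.
Trained networks look in the newest picture that a camera, given by its name, has taken for a name from the list of things; names that differ only in an ending like _2 or _b are one class to them, and where a whole thing is asked for, a point or a joint stands for the part that bears it (a point fixed in the world has none). Each returns a list of dicts, best first, with "score" (0 to 1); they miss things now and then, are a little off and sometimes report something else, mostly with a low value. They report only what shows in the picture. A call takes as long as a camera call. They do not tell look-alikes from the thing itself.
- silhouettes(camera, target): "pixels" (480x640 bool, what is visible of it) and "xy" ([column, row] in pixels, amid what is visible of it).
The state is a dict: "clock": time; "qpos": joint angles; "qd": joint speeds; "tau": joint torques, N m; "eef_pos": TCP position; "tool_rot": TCP orientation; "force": force on the tool from outside, world axes, zero at the start; "torque": the same for the moment, N m; "width": finger opening in mm; "gripper_force": force on a finger pad.
Only numpy, scipy, OpenCV 4.12 (cv2) and the standard library are available. Lean on these libraries where they do the work, as an engineer would, in place of code of your own. Each camera call takes 0.05 s, during which the arm holds its last target. There are 200 camera calls.

## Working session

There is one attempt and no reset: what is moved stays moved. The work goes in short steps, Python scripts to look and compute and a shell command to move; the robot and the scene stay as the last step left them, time stands still between calls to the robot, and variables do not carry over. Pictures are saved under pics/ and viewed, at most 10 in all, crops included, and the job is handed in when it is done.

```bash
ls; mkdir -p pics; cat > h.py <<'E'
from cell import ctrl, viewer, silhouettes
import numpy as np, cv2
def shot(n,f=None):
    im,d=viewer.get_image(n); 
    if f: cv2.imwrite('pics/'+f,im[:,:,::-1])
    return im,d,viewer.camera_model(n)
def pts(d,m,mask):
    v,u=np.nonzero(mask&(d>0)); z=d[v,u]
    P=np.c_[(u-m['cx'])/m['fx']*z,(v-m['cy'])/m['fy']*z,z]
    T=np.array(m['T']); return P@T[:3,:3].T+T[:3,3], np.c_[u,v]
def proj(m,p):
    T=np.array(m['T']); q=(np.array(p)-T[:3,3])@T[:3,:3]
    return q[0]/q[2]*m['fx']+m['cx'], q[1]/q[2]*m['fy']+m['cy']
E
python3 - <<'E'
from h import *
s=ctrl.read_state(); print({k:np.round(v,3).tolist() for k,v in s.items()})
for n in ['scene','side']:
    im,d,m=shot(n,n+'1.png'); print(n,np.round(m['T'],3).tolist(),m['fx'])
    np.savez(n+'1.npz',im=im,d=d)
    for t in ['mould_top','mould_bottom','sprig_mould','handle_grip','clamp_pad']:
        for r in silhouettes(n,t)[:3]:
            P,_=pts(d,m,r['pixels']); print(t,round(r['score'],2),np.round(r['xy']),len(P),np.round(np.percentile(P,[2,50,98],axis=0)).tolist() if len(P) else '')
E
```

```text
pics
{'clock': 0.0, 'qpos': [-0.066, 0.629, 0.038, 1.518, -0.027, 0.996, -0.02], 'qd': [-0.0, 0.0, 0.001, -0.001, -0.001, 0.001, 0.001], 'tau': [-0.001, -56.341, 1.226, -19.345, 0.011, 0.011, -0.0], 'eef_pos': [649.426, 0.035, 249.407], 'tool_rot': [-3.14, 0.0, 1.571], 'force': [-0.118, -0.007, -0.084], 'torque': [0.003, -0.031, 0.004], 'gripper_force': 0.0, 'width': 85.27}
scene [[-0.201, 0.526, -0.826, 1572.75], [0.979, 0.09, -0.181, 114.446], [-0.021, -0.846, -0.533, 838.014], [0.0, 0.0, 0.0, 1.0]] 545.7727247539655
mould_top 0.96 [247. 242.] 1033 [[367.0, -418.0, 19.0], [416.0, -354.0, 49.0], [432.0, -298.0, 55.0]]
mould_top 0.44 [458. 272.] 534 [[589.0, 159.0, 99.0], [615.0, 196.0, 170.0], [621.0, 228.0, 222.0]]
mould_bottom 0.98 [503. 301.] 1388 [[452.0, 249.0, 3.0], [511.0, 306.0, 32.0], [552.0, 364.0, 37.0]]
mould_bottom 0.94 [486. 242.] 858 [[195.0, 229.0, 2.0], [257.0, 277.0, 32.0], [303.0, 324.0, 37.0]]
mould_bottom 0.71 [365. 300.] 1298 [[524.0, -61.0, 12.0], [593.0, -6.0, 48.0], [617.0, 58.0, 54.0]]
sprig_mould 0.94 [230. 282.] 817 [[528.0, -395.0, 21.0], [576.0, -350.0,
[... 490 characters left out ...]
op 0.75 [377. 246.] 197 [[167.0, -331.0, 18.0], [405.0, -301.0, 48.0], [429.0, 38.0, 501.0]]
mould_bottom 0.94 [208. 358.] 1136 [[440.0, 256.0, 4.0], [488.0, 313.0, 33.0], [541.0, 367.0, 38.0]]
mould_bottom 0.8 [268. 269.] 788 [[543.0, -55.0, 22.0], [570.0, 7.0, 48.0], [609.0, 62.0, 54.0]]
mould_bottom 0.74 [282. 412.] 1404 [[177.0, 234.0, 2.0], [232.0, 283.0, 33.0], [291.0, 328.0, 39.0]]
sprig_mould 0.94 [348. 219.] 383 [[520.0, -391.0, 24.0], [554.0, -342.0, 43.0], [589.0, -304.0, 49.0]]
sprig_mould 0.38 [206. 281.] 228 [[592.0, 156.0, 104.0], [601.0, 199.0, 174.0], [614.0, 229.0, 223.0]]
handle_grip 0.52 [204. 278.] 257 [[591.0, 156.0, 105.0], [601.0, 201.0, 175.0], [616.0, 230.0, 223.0]]
```

View pics/scene1.png

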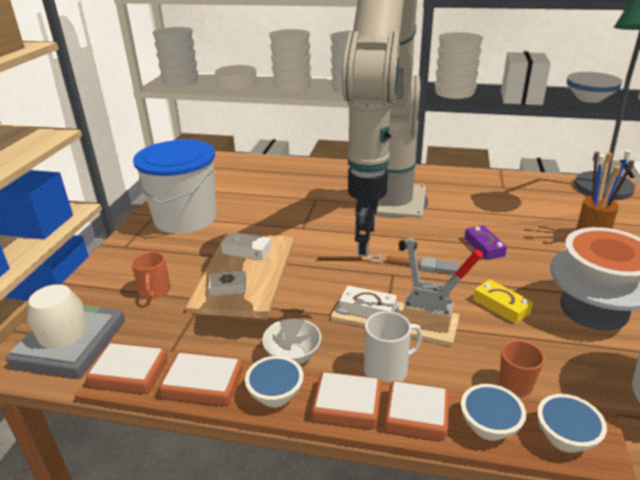

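```bash
python3 - <<'E'
from h import *
z=np.load('scene1.npz'); im=z['im']
c=np.hstack([cv2.resize(im[205:305,190:290],(400,400),interpolation=3),cv2.resize(im[230:330,310:410],(400,400),interpolation=3)])
cv2.imwrite('pics/crop1.png',c[:,:,::-1])
E
```

```text
(no output)
```

View pics/crop1.png

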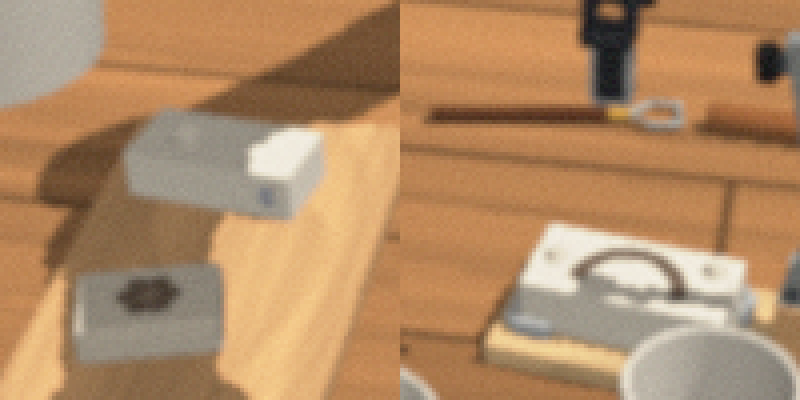

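The top half is at px (247,242) in scene: pour hole at its left end, blue lines at its right. Things that could be mistaken for it are the sprig mould (230,282), the purple (486,242) and yellow (503,301) look-alikes, and the bottom half in the jig (367,300). The crop confirms the choice: the hole is at the -y end and the blue mark at the +y end, so the block already points the right way.

```bash
python3 - <<'E'
from h import *
z=np.load('scene1.npz'); im,d=z['im'],z['d']; m=viewer.camera_model('scene')
for nm,(u0,u1,v0,v1) in dict(bucket=(150,210,150,215),mug=(135,167,258,295),jug=(365,410,318,375)).items():
    k=np.zeros(d.shape,bool);k[v0:v1,u0:u1]=1;P,_=pts(d,m,k);print(nm,np.round(np.percentile(P,[5,50,95],axis=0)).tolist())
im,d,m=shot('wrist','w1.png'); np.savez('w1.npz',im=im,d=d,T=m['T']); print(np.round(m['T'],3).tolist(),m['fx'])
E
```

```text
bucket [[218.0, -657.0, 67.0], [298.0, -575.0, 164.0], [330.0, -519.0, 216.0]]
mug [[546.0, -581.0, 8.0], [604.0, -528.0, 58.0], [638.0, -507.0, 87.0]]
jug [[709.0, 22.0, 24.0], [778.0, 62.0, 79.0], [795.0, 101.0, 118.0]]
[[1.0, -0.0, -0.0, 649.91], [-0.001, -0.957, -0.291, 73.416], [-0.0, 0.291, -0.957, 373.621], [0.0, 0.0, 0.0, 1.0]] 412.5783871041377
```

View pics/w1.png

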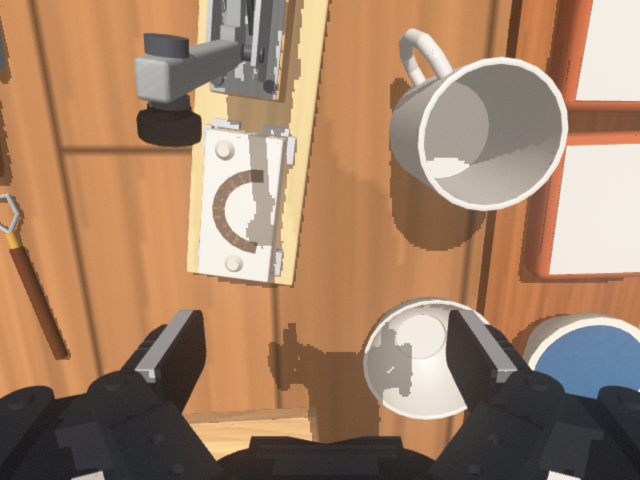

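The wrist view shows the bottom half with key0 at (234,263), key1 at (224,149) and the clamp pad at (169,125). Next I measure its pose and move to look at the top half.

```bash
cat >> h.py <<'E'
def rect(P,lo,hi,c,r=110):
    s=(P[:,2]>lo)&(P[:,2]<hi)&(np.hypot(P[:,0]-c[0],P[:,1]-c[1])<r)
    Q=P[s]; H=np.zeros((500,500),np.uint8)   # 0.5 mm grid
    ij=np.round((Q[:,:2]-c)*2+250).astype(int); H[ij[:,1],ij[:,0]]=255
    H=cv2.morphologyEx(H,cv2.MORPH_CLOSE,np.ones((9,9)));H=cv2.morphologyEx(H,cv2.MORPH_OPEN,np.ones((25,25)))
    n,l,st,ce=cv2.connectedComponentsWithStats(H); k=1+np.argmax(st[1:,4])
    (x,y),wh,a=cv2.minAreaRect(np.argwhere(l==k)[:,::-1].astype(np.float32))
    a=np.deg2rad(a)+(np.pi/2 if wh[1]>wh[0] else 0)
    a=(a)%np.pi
    return np.array([(x-250)/2+c[0],(y-250)/2+c[1]]),np.array(wh)/2,a,np.median(Q[:,2])
E
python3 - <<'E'
from h import *
z=np.load('w1.npz'); d=z['d']; m=viewer.camera_model('wrist'); m['T']=z['T']
P,uv=pts(d,m,np.ones(d.shape,bool))
c=np.array([575.,0]); print(rect(P,45,56,c))
for u,v in[(234,263),(224,149)]:
    s=(np.hypot(uv[:,0]-u,uv[:,1]-v)<10); Q=P[s]; t=Q[Q[:,2]>Q[:,2].max()-1.5]; print(np.round(Q[:,2].min(),1),Q[:,2].max(),np.median(t,axis=0),(t.max(0)+t.min(0))/2,len(t))
E
python3 -m creep '[{"jaw":1,"xyz":[-60,-35,-15],"angular":[0,0,0]},{"jaw":1,"xyz":[-110,-65,-30],"angular":[0,0,0]},{"jaw":1,"xyz":[-160,-95,-50],"angular":[0,0,0]},{"jaw":1,"xyz":[-210,-130,-50],"angular":[0,0,0]},{"jaw":1,"xyz":[-260,-165,-50],"angular":[0,0,0]},{"jaw":1,"xyz":[-310,-200,-50],"angular":[0,0,0]},{"jaw":1,"xyz":[-360,-235,-50],"angular":[0,0,0]},{"jaw":1,"xyz":[-400,-245,-50],"angular":[0,0,0]},{"jaw":1,"xyz":[-420,-245,-50],"angular":[0,0,0]},{"jaw":1,"xyz":[-420,-245,-50],"angular":[0,0,0]},{"jaw":1,"xyz":[-420,-245,-50],"angular":[0,0,0]}]'
python3 - <<'E'
from h import *
im,d,m=shot('wrist','w2.png'); np.savez('w2.npz',im=im,d=d,T=m['T'])
P,uv=pts(d,m,np.ones(d.shape,bool))
print(rect(P,48,58,np.array([405.,-358])))
print(rect(P,38,47.5,np.array([565.,-350])))
E
```

```text
(array([579.29501343,  -1.18500519]), array([119.92529297,  60.45762253]), np.float64(1.4288992423318942), np.float64(48.8593858083708))
47.0 55.96066661795982 [572.82140456 -47.28362305  55.01120493] [572.91499873 -46.85112433  55.21857603] 17
47.1 55.47642610950578 [571.20553406  45.68649962  54.32517875] [571.7040083   46.42255817  54.73600194] 45
clock: 2.02
eef_pos: [405.5, -418.5, 300.1]
tool_rot: [3.142, -0.001, 1.572]
force: [1.5, 0.7, -0.0]
width: 85.6
gripper_force: 0.0
(array([ 395.18321228, -359.5788269 ]), array([120.50814819,  60.40690994]), np.float64(1.4559196747518381), np.float64(51.781446826406125))
(array([ 559.24314117, -354.02331543]), array([64.24898529, 90.29586792]), np.float64(1.8950657838896574), np.float64(43.73500644452946))
```

View pics/w2.png

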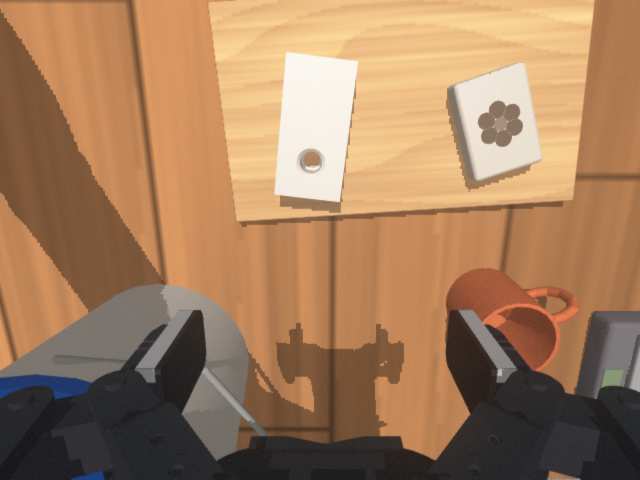

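The pour hole is at (311,160) on the lower (-y) end and the sprig is at (500,120). The block measures 120.5x60.4 with its top at 51.8, as expected. The keys also agree with the bottom pose to within 0.5 mm. I move above the block and then straight down.

```bash
python3 -m creep '[{"jaw":1,"xyz":[25,-5,10],"angular":[0,0,0.06]},{"jaw":1,"xyz":[51,-11,40],"angular":[0,0,0.116]},{"jaw":1,"xyz":[51,-11,90],"angular":[0,0,0.116]},{"jaw":1,"xyz":[51,-11,140],"angular":[0,0,0.116]},{"jaw":1,"xyz":[51,-11,170],"angular":[0,0,0.116]},{"jaw":1,"xyz":[51,-11,170],"angular":[0,0,0.116]},{"jaw":1,"xyz":[51,-11,170],"angular":[0,0,0.116]}]'
python3 - <<'E'
from h import *
im,d,m=shot('wrist','w3.png'); s=ctrl.read_state(); print(s['eef_pos'],s['tool_rot'])
P,uv=pts(d,m,np.ones(d.shape,bool))
P=P[(uv[:,1]<300)]
c,wh,a,z=rect(P,48,58,np.array([398.,-358]))
print(c,wh,a,z)
E
```

```text
clock: 2.95
eef_pos: [395.0, -368.9, 131.5]
tool_rot: [3.14, 0.001, 1.456]
force: [-0.0, -0.9, -0.1]
width: 85.6
gripper_force: 0.0
[ 395.10998623 -369.31897327  131.88365998] [3.13914839e+00 1.44330490e-03 1.45548768e+00]
[ 396.87460327 -346.28120422] [92.57682037 60.40686417] 1.4529242843157715 52.089083250859204
```

```bash
python3 -m creep '[{"jaw":1,"xyz":[2,-1,30],"angular":[0,0,0]},{"jaw":1,"xyz":[2,-1,60],"angular":[0,0,0]},{"jaw":1,"xyz":[2,-1,80],"angular":[0,0,0]},{"jaw":1,"xyz":[2,-1,91],"angular":[0,0,0]},{"jaw":1,"xyz":[2,-1,91],"angular":[0,0,0]},{"jaw":1,"xyz":[2,-1,91],"angular":[0,0,0]}]'
python3 -m creep '[{"jaw":-1,"xyz":[0,0,0],"angular":[0,0,0]},{"jaw":-1,"xyz":[0,0,0],"angular":[0,0,0]},{"jaw":-1,"xyz":[0,0,0],"angular":[0,0,0]},{"jaw":-1,"xyz":[0,0,0],"angular":[0,0,0]},{"jaw":-1,"xyz":[0,0,0],"angular":[0,0,0]},{"jaw":-1,"xyz":[0,0,0],"angular":[0,0,0]},{"jaw":-1,"xyz":[0,0,0],"angular":[0,0,0]},{"jaw":-1,"xyz":[0,0,0],"angular":[0,0,0]}]'
```

```text
clock: 3.75
eef_pos: [393.9, -367.4, 40.4]
tool_rot: [3.14, 0.001, 1.455]
force: [0.6, -0.3, 0.2]
width: 85.1
gripper_force: 0.0
clock: 4.75
eef_pos: [393.7, -367.2, 40.3]
tool_rot: [3.14, 0.001, 1.455]
force: [-0.4, 0.9, 7.2]
width: 58.8
gripper_force: 65.5
```

```bash
python3 -m creep '[{"jaw":-1,"xyz":[0,0,-10],"angular":[0,0,0]},{"jaw":-1,"xyz":[0,0,-40],"angular":[0,0,0]},{"jaw":-1,"xyz":[0,0,-80],"angular":[0,0,0]},{"jaw":-1,"xyz":[0,0,-120],"angular":[0,0,0]},{"jaw":-1,"xyz":[0,0,-150],"angular":[0,0,0]},{"jaw":-1,"xyz":[0,0,-160],"angular":[0,0,0]},{"jaw":-1,"xyz":[0,0,-160],"angular":[0,0,0]},{"jaw":-1,"xyz":[0,0,-160],"angular":[0,0,0]}]'
python3 - <<'E'
from h import *
im,d,m=shot('wrist','w4.png'); s=ctrl.read_state(); print(s['eef_pos'],s['tool_rot'],s['force'])
P,uv=pts(d,m,np.ones(d.shape,bool)); P=P[(uv[:,1]<330)]
Q=P[(P[:,2]>190)&(P[:,2]<225)&(abs(P[:,0]-397)<60)&(P[:,1]>-365)]
print(rect(Q,190,225,np.array([398.,-340])), Q[:,1].max())
A=np.c_[Q[:,:2]-[395,-340],np.ones(len(Q))]; k=np.linalg.lstsq(A,Q[:,2],rcond=None)[0]; r=Q[:,2]-A@k; g=abs(r)<3
print(np.linalg.lstsq(A[g],Q[g,2],rcond=None)[0],g.mean())
E
```

```text
clock: 5.75
eef_pos: [392.5, -366.1, 198.0]
tool_rot: [-3.139, -0.002, 1.455]
force: [-1.0, -0.5, -2.6]
width: 59.3
gripper_force: 65.7
[ 392.52611308 -366.21287484  197.90720862] [-3.13919694e+00 -1.62145133e-03  1.45476764e+00] [ 0.21109503  0.44831459 -1.88986952]
(array([ 397.14649963, -327.45874023]), array([58.50319672, 60.90357971]), np.float64(3.025451000028947), np.float64(209.34532389136893)) -295.15283085794664
[-3.32014275e-03  2.01480338e-03  2.09342032e+02] 0.9710627400768246
```

View pics/w4.png

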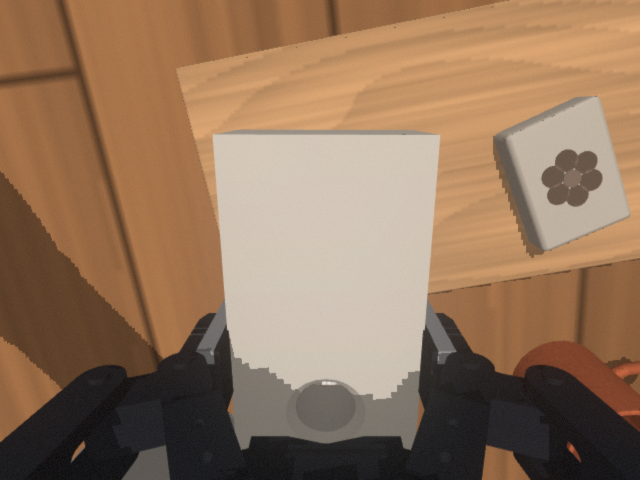

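The block is held level, with its yaw equal to the tool's. Its centre is 8.2 mm ahead of the TCP along x, 0 mm across, and its underside is 22.6 mm below the TCP. I carry it low so it passes under the open clamp pad.

```bash
python3 -m creep '[{"jaw":-1,"xyz":[25,10,0],"angular":[0,0,0.005]},{"jaw":-1,"xyz":[65,25,10],"angular":[0,0,0.01]},{"jaw":-1,"xyz":[110,42,25],"angular":[0,0,0.015]},{"jaw":-1,"xyz":[155,59,40],"angular":[0,0,0.02]},{"jaw":-1,"xyz":[200,76,55],"angular":[0,0,0.026]},{"jaw":-1,"xyz":[245,93,70],"angular":[0,0,0.026]},{"jaw":-1,"xyz":[290,110,80],"angular":[0,0,0.026]},{"jaw":-1,"xyz":[325,124,83],"angular":[0,0,0.026]},{"jaw":-1,"xyz":[350,133,83],"angular":[0,0,0.026]},{"jaw":-1,"xyz":[368,140,83],"angular":[0,0,0.026]},{"jaw":-1,"xyz":[376,143,83],"angular":[0,0,0.026]},{"jaw":-1,"xyz":[376,143,83],"angular":[0,0,0.026]}]'
python3 -m creep '[{"jaw":-1,"xyz":[0,0,0],"angular":[0,0,0]},{"jaw":-1,"xyz":[0,0,0],"angular":[0,0,0]}]'
python3 - <<'E'
from h import *
s=ctrl.read_state(); p=np.array(s['eef_pos']); y=s['tool_rot'][2]; print(p,s['tool_rot'],s['force'])
D=np.array([578.1,-9.3])-p[:2]; print('tx',D@[np.cos(y),np.sin(y)],'ty',D@[np.sin(y),-np.cos(y)],'turn',y-1.4289)
im,d,m=shot('wrist','w5.png')
P,uv=pts(d,m,np.ones(d.shape,bool)); P=P[(uv[:,1]<330)]
h=p[2]+11.4
Q=P[(abs(P[:,2]-h)<8)&(abs(P[:,0]-585)<50)&(P[:,1]>0)]
c,wh,a,z=rect(Q,h-8,h+8,np.array([585.,25])); print(c,wh,a,z)
e=np.array([.1414,.990]); a_=(c-[579.3,-1.2]); print('across',a_@[-.990,.1414],'far end along',a_@e+min(wh)/2)
im2,d2,m2=shot('side','s5.png'); cv2.imwrite('pics/s5c.png',cv2.resize(im2[170:340,180:380],(800,680),interpolation=3)[:600,:,::-1])
E
```

```text
clock: 7.3
eef_pos: [578.6, -10.3, 116.1]
tool_rot: [-3.141, 0.0, 1.429]
force: [-1.2, -0.6, -2.9]
width: 59.3
gripper_force: 65.6
clock: 7.55
eef_pos: [578.4, -11.2, 116.4]
tool_rot: [-3.141, 0.0, 1.427]
force: [0.5, 0.0, -1.6]
width: 59.0
gripper_force: 65.5
[578.44231021 -11.19786785 116.4194457 ] [-3.14140279e+00  4.89386537e-04  1.42698191e+00] [ 0.49275291  0.0356272  -1.59095503]
tx 1.8292156260990633 ty -0.6107772515680836 turn -0.001918088768010584
[584.10159302  27.69094086] [58.37218857 60.6709938 ] 2.995580319452346 127.81418247844363
across -0.6683980502319784 far end along 58.467070985107426
```

View pics/s5c.png

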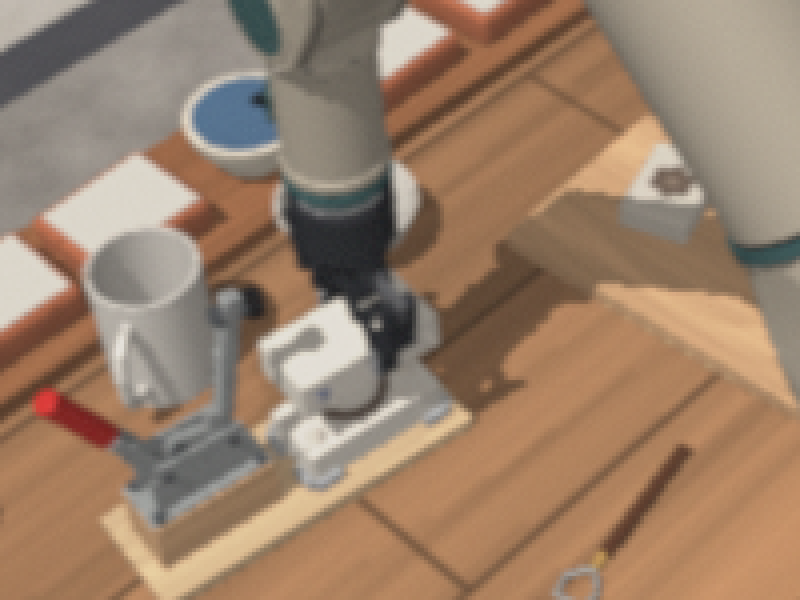

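The side view shows the block hovering over the bottom half with its keys below, clear of the pad at (250,300) in the crop. I correct by 1.7/-0.6 mm and lower gently.

```bash
python3 -m creep '[{"jaw":-1,"xyz":[1.7,-0.6,6],"angular":[0,0,0]},{"jaw":-1,"xyz":[1.7,-0.6,14],"angular":[0,0,0]},{"jaw":-1,"xyz":[1.7,-0.6,22],"angular":[0,0,0]},{"jaw":-1,"xyz":[1.7,-0.6,30],"angular":[0,0,0]},{"jaw":-1,"xyz":[1.7,-0.6,36],"angular":[0,0,0]},{"jaw":-1,"xyz":[1.7,-0.6,36],"angular":[0,0,0]},{"jaw":-1,"xyz":[1.7,-0.6,36],"angular":[0,0,0]}]'
python3 - <<'E'
from h import *
s=ctrl.read_state(); p=np.array(s['eef_pos']); y=s['tool_rot'][2]; print(p,y,s['force'])
D=np.array([578.1,-9.3])-p[:2]; print('tx',D@[np.cos(y),np.sin(y)],'ty',D@[np.sin(y),-np.cos(y)])
E
```

```text
clock: 8.52
eef_pos: [578.6, -8.2, 80.4]
tool_rot: [3.141, -0.0, 1.429]
force: [-0.0, -0.4, -2.9]
width: 59.4
gripper_force: 65.5
[578.64074388  -8.21120272  80.44477179] 1.428737438075458 [-0.02614832 -0.39689681 -2.90931794]
tx -1.1543887473944925 ty -0.38114312870228184
```

```bash
python3 -m creep '[{"jaw":-1,"xyz":[-0.6,-0.3,1.5],"angular":[0,0,0]},{"jaw":-1,"xyz":[-0.6,-0.3,3],"angular":[0,0,0]},{"jaw":-1,"xyz":[-0.6,-0.3,4.5],"angular":[0,0,0]},{"jaw":-1,"xyz":[-0.6,-0.3,6],"angular":[0,0,0]},{"jaw":-1,"xyz":[-0.6,-0.3,6],"angular":[0,0,0]},{"jaw":-1,"xyz":[-0.6,-0.3,6],"angular":[0,0,0]}]'
python3 -m creep '[{"jaw":-1,"xyz":[0,0,0.8],"angular":[0,0,0]},{"jaw":-1,"xyz":[0,0,1.5],"angular":[0,0,0]},{"jaw":-1,"xyz":[0,0,1.5],"angular":[0,0,0]}]'
```

```text
clock: 9.28
eef_pos: [578.1, -8.7, 74.3]
tool_rot: [3.142, -0.0, 1.429]
force: [-0.5, 0.4, -1.6]
width: 58.7
gripper_force: 65.6
clock: 9.65
eef_pos: [578.0, -8.7, 72.7]
tool_rot: [-3.141, -0.0, 1.429]
force: [0.1, 0.1, -1.5]
width: 58.8
gripper_force: 65.6
```

Well inside the cones with no contact force. I continue in small steps.

```bash
python3 -m creep '[{"jaw":-1,"xyz":[0,0,0.5],"angular":[0,0,0]},{"jaw":-1,"xyz":[0,0,1],"angular":[0,0,0]},{"jaw":-1,"xyz":[0,0,1],"angular":[0,0,0]}]'
python3 -m creep '[{"jaw":-1,"xyz":[0,0,0.5],"angular":[0,0,0]},{"jaw":-1,"xyz":[0,0,0.8],"angular":[0,0,0]},{"jaw":-1,"xyz":[0,0,0.8],"angular":[0,0,0]}]'
```

```text
clock: 10.02
eef_pos: [578.0, -8.7, 71.7]
tool_rot: [-3.141, -0.0, 1.429]
force: [0.0, -0.7, -2.5]
width: 59.3
gripper_force: 65.6
clock: 10.4
eef_pos: [578.1, -8.7, 71.3]
tool_rot: [3.141, -0.0, 1.429]
force: [-1.2, -0.3, 2.1]
width: 59.4
gripper_force: 66.2
```

Faces are touching (+5 N relative to free hang). I open the gripper.

```bash
python3 -m creep '[{"jaw":0.6,"xyz":[0,0,0],"angular":[0,0,0]},{"jaw":0.7,"xyz":[0,0,0],"angular":[0,0,0]},{"jaw":1,"xyz":[0,0,0],"angular":[0,0,0]},{"jaw":1,"xyz":[0,0,0],"angular":[0,0,0]},{"jaw":1,"xyz":[0,0,0],"angular":[0,0,0]},{"jaw":1,"xyz":[0,0,0],"angular":[0,0,0]}]'
python3 -m creep '[{"jaw":1,"xyz":[0,0,-5],"angular":[0,0,0]},{"jaw":1,"xyz":[0,0,-20],"angular":[0,0,0]},{"jaw":1,"xyz":[-15,0,-40],"angular":[0,0,0]},{"jaw":1,"xyz":[-40,0,-70],"angular":[0,0,0]},{"jaw":1,"xyz":[-70,0,-110],"angular":[0,0,0]},{"jaw":1,"xyz":[-100,0,-150],"angular":[0,0,0]},{"jaw":1,"xyz":[-110,0,-190],"angular":[0,0,0]},{"jaw":1,"xyz":[-110,0,-200],"angular":[0,0,0]},{"jaw":1,"xyz":[-110,0,-200],"angular":[0,0,0]},{"jaw":1,"xyz":[-110,0,-200],"angular":[0,0,0]}]'
python3 - <<'E'
from h import *
im,d,m=shot('wrist','w6.png'); np.savez('w6.npz',im=im,d=d,T=m['T'])
P,uv=pts(d,m,np.ones(d.shape,bool)); P=P[(uv[:,1]<400)]
print(rect(P,76,92,np.array([579.,0])))
Q=P[(abs(P[:,2]-83)<6)&(abs(P[:,0]-579)<22)&(abs(P[:,1])<45)]
A=np.c_[Q[:,:2]-[579,0],np.ones(len(Q))]; print(np.linalg.lstsq(A,Q[:,2],rcond=None)[0])
E
```

```text
clock: 11.15
eef_pos: [578.1, -8.7, 71.0]
tool_rot: [3.142, -0.0, 1.429]
force: [-0.1, 0.2, 0.0]
width: 85.7
gripper_force: 0.0
clock: 12.4
eef_pos: [561.7, -117.0, 270.0]
tool_rot: [-3.139, -0.0, 1.43]
force: [-0.8, 0.2, -0.7]
width: 85.3
gripper_force: 0.0
(array([576.81001282, -16.5799942 ]), array([89.16616058, 60.45762253]), np.float64(1.4288992423318942), np.float64(82.38420598736246))
[2.21205680e-03 4.44530489e-03 8.23395468e+01]
```

View pics/w6.png

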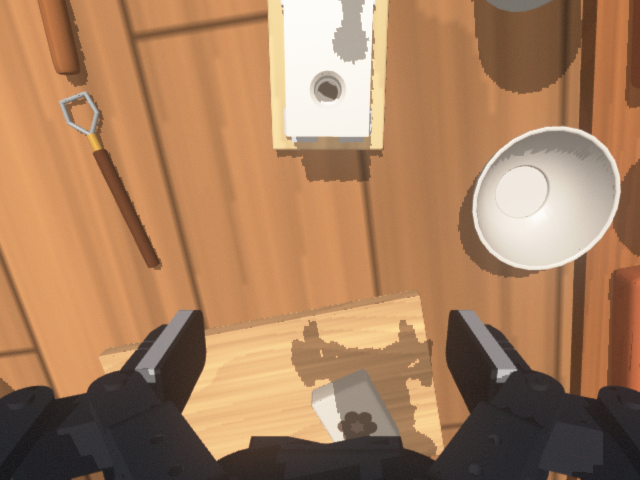

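The top half is seated: top at 82.4 (83 expected), level, yaw 1.429, and centre (579.0,-1.3), matching the bottom half. Next I shut the jaws, rise over the clamp arm and drop in on the mould side of the handle.

```bash
python3 -m creep '[{"jaw":-1,"xyz":[0,0,-30],"angular":[0,0,0]},{"jaw":-1,"xyz":[40,0,-50],"angular":[0,0,0]},{"jaw":-1,"xyz":[90,0,-50],"angular":[0,0,0]},{"jaw":-1,"xyz":[140,0,-50],"angular":[0,0,0]},{"jaw":-1,"xyz":[190,0,-50],"angular":[0,0,0]},{"jaw":-1,"xyz":[235,0,-50],"angular":[0,0,0]},{"jaw":-1,"xyz":[270,0,-50],"angular":[0,0,0]},{"jaw":-1,"xyz":[287,0,-50],"angular":[0,0,0]},{"jaw":-1,"xyz":[287,0,-50],"angular":[0,0,0]},{"jaw":-1,"xyz":[287,0,-50],"angular":[0,0,0]}]'
python3 - <<'E'
from h import *
s=ctrl.read_state(); p=np.array(s['eef_pos']); r=p[:2]-[579.3,-1.2]; print(p,s['tool_rot'],s['width'],'jig',r@[.1414,.990],r@[-.990,.1414])
im,d,m=shot('side','s7.png'); cv2.imwrite('pics/s7c.png',cv2.resize(im[150:350,120:320],(600,600),interpolation=3)[:,:,::-1])
P,uv=pts(d,m,(im[:,:,0]>120)&(im[:,:,1]<50)&(im[:,:,2]<60)); P=P[(P[:,2]>90)&(abs(P[:,0]-610)<40)&(abs(P[:,1]-200)<60)]
q=P[:,:2]-[579.3,-1.2]; J=np.c_[q@[.1414,.990],q@[-.990,.1414],P[:,2]]
print(len(J),np.percentile(J,[2,50,98],axis=0).round(1),np.polyfit(J[:,0],J[:,2],1))
E
```

```text
clock: 13.7
eef_pos: [603.1, 164.1, 320.8]
tool_rot: [-3.141, 0.002, 1.426]
force: [0.2, 0.0, 0.3]
width: 0.1
gripper_force: 0.0
[603.14444087 164.11042486 320.75620458] [-3.14128768e+00  1.85749231e-03  1.42629134e+00] 0.1363004193251867 jig 167.02892455013605 -0.231102381189248
66 [[199.    6.4 167.8]
 [214.5   9.2 196. ]
 [229.2  11.4 222.1]] [   1.72965773 -175.78429155]
```

View pics/s7c.png

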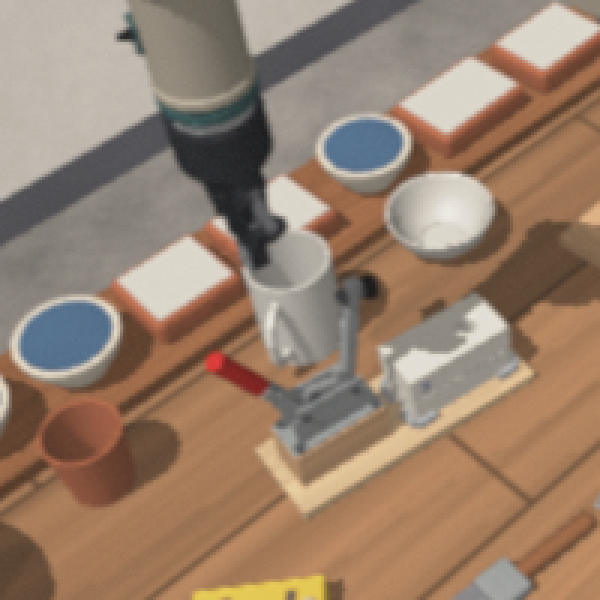

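Mould closed; handle rise is 1.046 rad in the jig plane (y≈0); the fingers stand between arm and handle. Descend, then start the push along the handle's arc.

```bash
python3 -m creep '[{"jaw":-1,"xyz":[0,0,35],"angular":[0,0,0]},{"jaw":-1,"xyz":[0,0,75],"angular":[0,0,0]},{"jaw":-1,"xyz":[5,0,98],"angular":[0,0,0]},{"jaw":-1,"xyz":[18,0,99],"angular":[0,0,0]},{"jaw":-1,"xyz":[28,0,99],"angular":[0,0,0]},{"jaw":-1,"xyz":[35,0,99],"angular":[0,0,0]},{"jaw":-1,"xyz":[42,0,103],"angular":[0,0,0]},{"jaw":-1,"xyz":[50,0,107],"angular":[0,0,0]},{"jaw":-1,"xyz":[57,0,112],"angular":[0,0,0]},{"jaw":-1,"xyz":[63,0,117],"angular":[0,0,0]},{"jaw":-1,"xyz":[69,0,123],"angular":[0,0,0]},{"jaw":-1,"xyz":[69,0,123],"angular":[0,0,0]}]'
python3 - <<'E'
from h import *
s=ctrl.read_state(); p=np.array(s['eef_pos']); r=p[:2]-[579.3,-1.2]; print(p,s['tool_rot'],s['force'],'jig',r@[.1414,.990],r@[-.990,.1414])
im,d,m=shot('side','s8.png')
P,uv=pts(d,m,(im[:,:,0]>110)&(im[:,:,1]<50)&(im[:,:,2]<60)); P=P[(P[:,2]>90)&(abs(P[:,0]-615)<40)&(abs(P[:,1]-220)<90)]
q=P[:,:2]-[579.3,-1.2]; J=np.c_[q@[.1414,.990],q@[-.990,.1414],P[:,2]]
print(len(J),np.percentile(J,[2,50,98],axis=0).round(1),np.arctan2(J[:,2]-101-6,J[:,0]-166).mean())
E
```

```text
clock: 15.25
eef_pos: [612.3, 235.5, 197.1]
tool_rot: [-3.14, 0.0, 1.43]
force: [-0.7, 0.1, -0.1]
width: 0.1
gripper_force: 0.0
[612.28517895 235.51456713 197.07712724] [-3.14008045e+00  3.15945008e-04  1.42976995e+00] [-0.71335527  0.13836535 -0.11316404] jig 239.01152575939932 0.8161126323468257
103 [[221.   -0.7 142.4]
 [249.8   7.2 160.5]
 [274.9  12.3 178.2]] 0.576350936070394
```

```bash
python3 -m creep '[{"jaw":-1,"xyz":[6,0,9],"angular":[0,0,0]},{"jaw":-1,"xyz":[12,0,18],"angular":[0,0,0]},{"jaw":-1,"xyz":[17,0,26],"angular":[0,0,0]},{"jaw":-1,"xyz":[20,0,34],"angular":[0,0,0]},{"jaw":-1,"xyz":[23,0,40],"angular":[0,0,0]},{"jaw":-1,"xyz":[24,0,45],"angular":[0,0,0]},{"jaw":-1,"xyz":[25,0,49],"angular":[0,0,0]},{"jaw":-1,"xyz":[26,0,53],"angular":[0,0,0]},{"jaw":-1,"xyz":[26,0,53],"angular":[0,0,0]}]'
python3 -m creep '[{"jaw":-1,"xyz":[0,0,3],"angular":[0,0,0]},{"jaw":-1,"xyz":[1,0,6],"angular":[0,0,0]},{"jaw":-1,"xyz":[1,0,9],"angular":[0,0,0]},{"jaw":-1,"xyz":[1,0,12],"angular":[0,0,0]},{"jaw":-1,"xyz":[1,0,12],"angular":[0,0,0]}]'
```

```text
clock: 16.42
eef_pos: [616.5, 261.1, 145.1]
tool_rot: [3.142, -0.001, 1.429]
force: [-1.8, 1.4, 2.8]
width: -0.1
gripper_force: 1.0
clock: 17.05
eef_pos: [616.5, 261.2, 132.4]
tool_rot: [-3.141, 0.001, 1.429]
force: [0.7, -0.1, -0.4]
width: 0.1
gripper_force: 0.0
```

The force rose and then vanished, so it has probably snapped over. I retreat upward and check.

```bash
python3 -m creep '[{"jaw":-1,"xyz":[0,0,-20],"angular":[0,0,0]},{"jaw":-1,"xyz":[0,0,-60],"angular":[0,0,0]},{"jaw":-1,"xyz":[0,0,-110],"angular":[0,0,0]},{"jaw":-1,"xyz":[0,0,-160],"angular":[0,0,0]},{"jaw":-1,"xyz":[0,0,-180],"angular":[0,0,0]},{"jaw":-1,"xyz":[0,0,-180],"angular":[0,0,0]}]'
python3 - <<'E'
from h import *
for n in ['side','scene']:
    im,d,m=shot(n,n+'9.png')
    P,uv=pts(d,m,(im[:,:,0]>110)&(im[:,:,1]<50)&(im[:,:,2]<60)); P=P[(P[:,2]>90)&(abs(P[:,0]-615)<40)&(abs(P[:,1]-220)<90)]
    q=P[:,:2]-[579.3,-1.2]; J=np.c_[q@[.1414,.990],q@[-.990,.1414],P[:,2]]
    print(n,len(J),np.percentile(J,[2,50,98],axis=0).round(1),np.polyfit(J[:,0],J[:,2],1)[0])
    if n=='side': cv2.imwrite('pics/s9c.png',cv2.resize(im[180:330,150:300],(600,600),interpolation=3)[:,:,::-1])
E
```

```text
clock: 17.8
eef_pos: [617.8, 261.8, 316.7]
tool_rot: [3.136, -0.003, 1.429]
force: [0.4, -0.2, -0.6]
width: -0.1
gripper_force: 0.0
side 24 [[240.8   6.8 101.8]
 [275.2   9.1 105.8]
 [296.6  11.6 110.1]] 0.011348439601353835
scene 227 [[233.1 -11.6  95.3]
 [262.2  -7.6 105.4]
 [296.4  -0.7 111.5]] -0.002358107373823284
```

View pics/s9c.png

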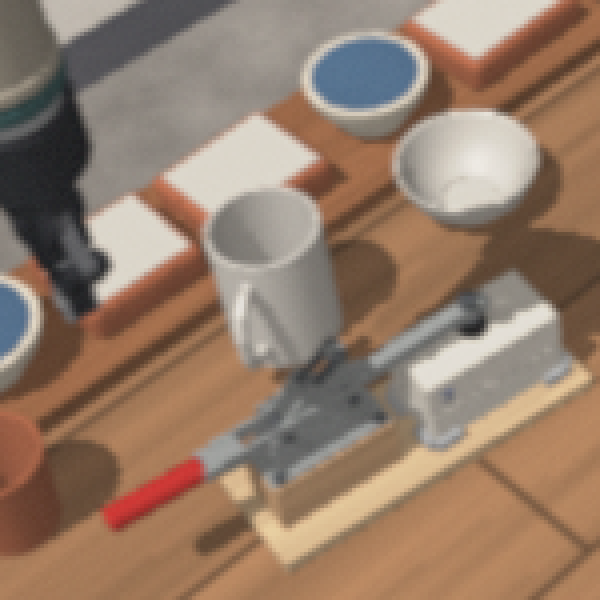

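The handle is level (slope about 0), the pad at (472,318) in the crop presses on the closed mould, and the gripper is clear.

```bash
python3 -c "
from cell import ctrl
print(ctrl.finish_job())"
```

```text
the job is handed in; nothing more can be done
None
```

The top half is seated on its keys, the clamp handle is thrown over and level at its stop, and the job is handed in at about 18 s; I got no verdict back and could not measure the pad force directly.

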